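# Lock a dish carriage under the reader with a T-key

### The arm

A 6-joint arm with a two-finger parallel gripper is mounted at the origin on a cart in front of the work surface, level with it; the furniture and walls round the work are solid. World frame = base frame: x ahead of the robot, y to its left, z up, the work surface at z = 0. Lengths are in m, angles in rad, forces in N, time in s.
With the tool pointing down it reaches from about 0.375 to 0.9 m from the base axis. Payload 3.1 kg.
Tool frame: the origin (TCP) lies on the centre line of the jaws, within the pads' length; the fingertips stand 25 mm ahead of it and the grasp point (between the pads) lies 6 mm ahead of it (manip.tip_extent is the distance from the TCP to the fingertips, in m); z points along the fingers, y is the line along which they close (so a half turn about z gives the same grasp; the last joint's range is limited). The gripper opens to 85 mm and grips with 20 to 120 N. Pads are 22 mm wide; open, the fingers measure 114 mm over their backs; the gripper's body (76 mm by 85 mm) begins 54 mm behind the grasp point. The pads swing forward as they close: fully open they stand 13 mm farther back than shut.
Start: joints at [1.109, 0.527, 1.433, -0, 1.181, -0.178], TCP at [0.175, 0.6, 0.256] pointing down, gripper open.
Joint ranges: [-3.08, 3.08], [-0.75, 2.2], [0.22, 2.44], [-1.43, 4.57], [0, 2.65], [-2.85, 2.85]. Speed limits (rad/s): [2.79, 2.79, 3.14, 3.14, 3.14, 3.14].

### API

Orientations are given as a unit quaternion [x, y, z, w].
In Python, from station import readout, imaging, order, manip gives the robot as it stands.
- The arm moves only by the tool move_arm, never from a script. Its argument "rows" is a list of rows, each a list of 7 numbers: the turn, a rotation vector about the tool's x, y, z in degrees, then the shift along the tool's x, y, z in mm, then the closure, from 0 (fully open) to 1 (shut). A call has 1 to 12 rows; each row is the pose to reach, as a shift and turn from the pose commanded when the call began, along the tool's axes at that moment; what a row does not reach only later rows make up. A row lasts 1/12 s, in which the tool goes at most 41.7 mm and 7.16 degrees, less where a joint would pass 70% of its speed; a pose out of reach is approached as far as the arm can. A call with a gripper value outside its range is refused whole. The fingers move at their own pace and stop on an object; "squeeze" is the grip in N (left out, the last holds). Time passes only in rows, so rows that repeat a pose let the fingers close. It gives the time, the measured TCP pose, the force, the opening and the grip force at its end, in the units of the state.
- readout.sense(): the state, without advancing time (a new reading comes with each control period).
- imaging.snapshot(name): name is "scene" or "top" or "wrist"; returns a dict with "img" (420x560x3 uint8, red, green, blue), "z_map" (420x560 float32, m along the optical axis (not along the pixel's ray), 0 where there is no reading), "fovy" (degrees; the focal length in pixels is half the picture's height over the tangent of half this angle, whatever the lens; pixels are square), "cx", "cy" (the principal point, pixels), "rvec" (rotation vector, rad) and "tvec" (3), from world to camera coordinates, as OpenCV has them. Camera axes: x right, y down, z forward; pixel columns grow to the right and rows downward; lengths in m; the calibration is good to about 2 mm. A picture is of the moment at which its call begins.
- order.sign_off(): hands the job in; it is judged then, once.
The state is a dict: "t": time; "q": joint angles; "qd": joint speeds; "tau": joint torques, N m; "tcp_pos": TCP position; "tool_rot": TCP orientation; "force": force on the tool from outside, world axes, zero at the start; "ft_torque": the same for the moment, N m; "finger_gap": opening from 0.0 (shut) to 1.0 (fully open); "gripper_force": force on a finger pad.
Only numpy, scipy, OpenCV 4.12 (cv2) and the standard library are available. Lean on these libraries where they do the work, as an engineer would, in place of code of your own. Each camera call takes 0.05 s, during which the arm holds its last target. There are 200 camera calls.

### The job

Push the dish carriage fully home under the bridge of the dish reader. Then take the T-key out of its parking block, lower its T-head through the slots of the carriage and the deck below until its collar rests on the carriage, and turn it a quarter turn so that the head lies crosswise under the deck and locks the carriage; let go and leave the key standing there. Leave the vials and the stopper beside them where they are.

Things in the scene. Friction and masses are not known exactly. Their poses are not given: they have to be found in the camera images.
- reader: Dish reader, fixed to the bench: base 245 x 120 mm with a metal deck between grey side walls (41 mm high, 96 mm apart) and a white bridge with a grey head over its far end. Origin: on the vertical axis of the deck's slot, at bench height. x: the way the carriage goes home, toward the bridge; y across; z up. The base spans x -125 to +120 mm.
- bridge (a point): Middle of the bridge's underside, 50 mm above the bench. The bridge spans the reader's x from +60 to +110 mm (25 mm either side of this point) and its whole width of 120 mm; the top of the reader head on it is 100 mm above the bench.
- deck_slot (a point): Centre of the deck's slot at the deck's top, z 30 mm, on the reader's origin axis. The deck is 6 mm thick; the slot is 18 mm (reader's x) by 36 mm (y), with open space below it down to the bench.
- carriage (a joint): Travel of the carriage along the reader's x, m: 0 = drawn out toward the robot, 0.075 = fully home against its end stop. It slides with about 2.5 N of friction and stays where it is left. The carriage is a steel plate 170 x 92 x 5 mm, its top 36 mm above the bench, with a glass dish clipped on its far end (top at z 45 mm) and a finger bar at its near end.
- carriage_bar (a point): Top middle of the black finger bar on the carriage's near end, 60 mm above the bench. The bar is 10 mm thick (along the reader's x), 40 mm wide (y) and 24 mm tall (z 36 to 60 mm); it can be pinched from above or pushed. It moves with the carriage.
- carriage_slot (a point): Centre of the carriage's slot, at the plate's top (z 36 mm), 45 mm beyond the finger bar's middle; moves with the carriage. The slot is 14 mm (reader's x) by 32 mm (y). Only when the carriage is home does it lie over the deck's slot, on the reader's origin axis.
- holder: Parking block of the key, grey, 80 x 56 x 36 mm, fixed to the bench. Origin: centre of its underside. Its pocket is open at the top, 14 mm (its x) by 32 mm (its y) and 30 mm deep.
- key: The T-key, loose, steel with a black handle, 75 mm tall, about 90 g, standing upright in the parking block. Origin: centre of the T-head's underside; z up along the shank, y along the long side of both T-head and handle (they are parallel). T-head 26 mm (y) x 9 mm (x) x 8 mm high, foot tapered; shank 8 mm diameter above it.
- key_collar (a point): Centre of the underside of the key's round collar (28 mm diameter, 5 mm thick), 23 mm above the key's origin. Parked, and also seated in the carriage, the collar rests 36 mm above the bench. The key enters with its y along the reader's y; locked, its y lies along the reader's x. Either way round, and turned to either side, is right.
- key_grip (a point): Centre of the key's handle block, 60 mm above the key's origin on its axis. The block is 34 mm (key's y) x 12 mm (key's x) x 30 mm high; a 12 mm stem joins it to the collar.
- microscope (a point): Top of the tall compound microscope on the left, 390 mm above the bench, always there: an obstacle 320 mm (x) by 200 mm (y) about this point, close to where the arm starts; raise the tool straight up to z 0.42 m before moving toward the reader. A stereo microscope 400 mm tall stands on the right, all of it beyond y = -0.22 m.
- vial_left: Small clear vial with white cap, 22 mm diameter, 56 mm tall, standing left of the reader; origin at its foot. Leave alone.
- vial_right: Small clear vial with white cap, 19 mm diameter, 58 mm tall, standing right of the reader's bridge; origin at its foot. Leave alone.
- stopper: Brown rubber stopper, 22 mm, standing near the parking block on the robot's side; origin at its foot. Leave alone.

How it is judged:
By the outcome, as a careful person would: the job done as asked, in the order asked, and still so for the second after the job is handed in, with the robot touching nothing.
It also fails if it takes over 59 s, if anything falls off the work surface, if the arm or the gripper's body presses on something with over 40 N, if the wrist force passes 120 N, or if a joint passes its speed limit or range.

## Working session

There is one attempt and no reset: what is moved stays moved. The work goes in short steps, Python scripts to look and compute and a tool call to move; the robot and the scene stay as the last step left them, time stands still between calls to the robot, and variables do not carry over. Pictures are saved under pics/ and viewed, at most 10 in all, crops included, and the job is handed in when it is done.

Besides the shell and the picture viewer there is one more tool, called as name([rows], argument=value, ...), one row to a line, values as JSON. move_arm: Moves the arm, as the interface text tells. Its arguments: {"type":"object","properties":{"rows":{"type":"array"},"squeeze":{"type":"number"}},"required":["rows"]}

```bash
mkdir -p pics; ls
cat > h.py <<'E'
import numpy as np, cv2
from station import readout, imaging, order, manip
def snap(n,save=None):
    s=imaging.snapshot(n)
    if save: cv2.imwrite('pics/'+save,s['img'][:,:,::-1])
    return s
def K(s):
    f=s['img'].shape[0]/2/np.tan(np.radians(s['fovy'])/2)
    return np.array([[f,0,s['cx']],[0,f,s['cy']],[0,0,1.]])
def cloud(s):
    h,w=s['z_map'].shape;u,v=np.meshgrid(np.arange(w),np.arange(h));k=K(s);z=s['z_map']
    p=np.stack([(u-k[0,2])/k[0,0]*z,(v-k[1,2])/k[1,1]*z,z],-1)
    R=cv2.Rodrigues(np.array(s['rvec'],float))[0]
    return (p-np.array(s['tvec']).ravel())@R   # world = R^T (p-t)
E
python3 - <<'E'
from h import *
a=snap('scene','s1.png');b=snap('top','t1.png')
for s in(a,b):print(s['fovy'],s['rvec'],s['tvec'],(s['z_map']>0).mean())
np.savez('t1',**b);np.savez('s1',**a)
st=readout.sense();print(st['tcp_pos'],st['tool_rot'],st['t'],st['force'],manip.tip_extent)
E
```

```text
pics
56.96647400669845 [ 1.91241126 -0.7229031   0.43893257] [-0.33295126  0.42564432  0.75423678] 0.9931930272108843
55.38472703292698 [ 2.15684835 -2.17442596  0.1163338 ] [0.16978752 0.61855094 1.26847943] 0.996016156462585
[0.1747137  0.59948986 0.25542946] [ 1.41423986e-01  9.89948640e-01 -9.24426593e-04 -3.03055758e-04] 0.1 [-0.02364311  0.48995732  0.29316036] 0.025
```

View pics/t1.png

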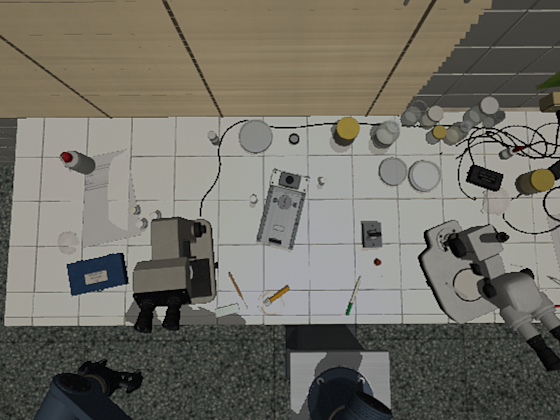

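View pics/s1.png

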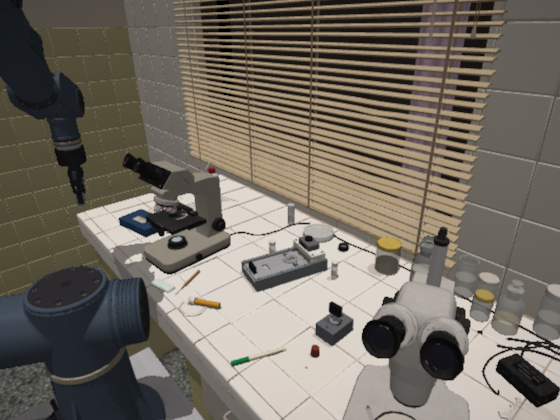

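The top view shows the reader around (283,210) with its bridge up the picture, the holder with the key at (371,234) and the stopper at (377,262). In the scene view the holder is at (335,322) and the reader at (285,262). Next, rough positions.

Run:
```python
from h import *
s=dict(np.load('t1.npz'));p=cloud(s)
for n,(u,v) in dict(stop=(377,262),holder=(366,240),key=(374,233),bar=(275,241),vl=(253,199),vr=(321,181),head=(291,180),bench=(330,240)).items():
    print(n,p[v,u].round(4))
def rect(lo,hi,box):
    x0,x1,y0,y1=box
    m=(p[...,2]>lo)&(p[...,2]<hi)&(p[...,0]>x0)&(p[...,0]<x1)&(p[...,1]>y0)&(p[...,1]<y1)
    q=p[m]; r=cv2.minAreaRect((q[:,:2]*1000).astype(np.float32)); print(len(q),q.mean(0).round(4),r)
c=p[210,283][:2];h=p[240,366][:2]
rect(.024,.2,(c[0]-.2,c[0]+.2,c[1]-.09,c[1]+.09))
rect(.02,.045,(h[0]-.08,h[0]+.08,h[1]-.08,h[1]+.08))
rect(.05,.09,(h[0]-.08,h[0]+.08,h[1]-.08,h[1]+.08))
s=dict(np.load('s1.npz'));p=cloud(s)
print(p[322,335],p[310,335],p[351,315])
rect(.05,.09,(h[0]-.08,h[0]+.08,h[1]-.08,h[1]+.08))
rect(.02,.045,(h[0]-.08,h[0]+.08,h[1]-.08,h[1]+.08))
```

```text
stop [ 0.434  -0.1252  0.0188]
holder [ 0.505  -0.0884  0.0355]
key [ 0.5253 -0.1038  0.0868]
bar [0.5038 0.2039 0.0543]
vl [0.6385 0.2737 0.0547]
vr [0.6951 0.0547 0.0546]
head [0.6913 0.1518 0.1004]
bench [ 0.5067  0.0231 -0.0055]
2775 [0.606  0.178  0.0448] ((613.6077880859375, 194.97247314453125), (157.3147735595703, 245.2502899169922), 75.8528823852539)
421 [ 0.5173 -0.1096  0.0343] ((493.97454833984375, -111.43543243408203), (133.55467224121094, 57.20930099487305), 1.068243145942688)
42 [ 0.521  -0.1087  0.0843] ((521.510009765625, -109.91417694091797), (11.78409194946289, 32.402957916259766), 4.000400066375732)
[ 0.51701264 -0.12037917  0.04014646] [ 0.51774408 -0.11744683  0.07546512] [ 0.42786702 -0.13940793  0.01872783]
166 [ 0.5201 -0.1163  0.0736] ((522.8214721679688, -114.06245422363281), (14.473933219909668, 34.925559997558594), 0.2799778878688812)
598 [ 0.5115 -0.1212  0.032 ] ((496.22564697265625, -114.60822296142578), (136.7702178955078, 59.22882080078125), 1.6680147647857666)
```

```bash
cat >> h.py <<'E'
from scipy.spatial.transform import Rotation as Ro
def goal(x,y,z,yaw):
    "shift mm in current tool axes and turn deg (about tool z) to a tool-down pose; yaw=world angle of tool y, deg"
    st=readout.sense();R=Ro.from_quat(st['tool_rot'])
    a=np.radians(yaw);ty=np.array([np.cos(a),np.sin(a),0]);tz=np.array([0,0,-1.])
    G=Ro.from_matrix(np.stack([np.cross(ty,tz),ty,tz],1))
    d=R.inv().apply(np.array([x,y,z])-st['tcp_pos'])*1000
    print('turn',np.degrees((R.inv()*G).as_rotvec()).round(2),'shift',d.round(1),'t',st['t'])
E
python3 - <<'E'
from h import *
goal(.175,.6,.45,73.7);goal(.48,.10,.45,74.5)
E
```

```text
turn [-0.11 -0.02  0.04] shift [-1.000e-01  2.000e-01 -1.946e+02] t 0.1
turn [-0.11 -0.02 -0.76] shift [-432.9 -394.4 -194. ] t 0.1
```

move_arm([
  [0,0,0,0,0,-40,0],
  [0,0,0,0,0,-80,0],
  [0,0,0,0,0,-120,0],
  [0,0,0,0,0,-160,0],
  [0,0,0,0,0,-195,0],
  [0,0,0,0,0,-195,0],
])

```text
t: 0.6
tcp_pos: [0.176, 0.6023, 0.4604]
tool_rot: [0.141, 0.99, 0.008, 0.003]
force: [1.4, 0.7, 1.2]
finger_gap: 1.002
gripper_force: 0.0
```

move_arm([
  [0,0,0,-15,-14,0,0],
  [0,0,0,-42,-38,0,0],
  [0,0,0,-72,-65,0,0],
  [0,0,0,-102,-92,0,0],
  [0,0,0,-132,-120,0,0],
  [0,0,0,-162,-147,0,0],
  [0,0,0,-192,-174,0,0],
  [0,0,0,-222,-202,0,0],
  [0,0,0,-252,-229,0,0],
  [0,0,0,-282,-256,0,0],
  [0,0,0,-305,-277,0,0],
  [0,0,0,-310,-282,0,0],
])

```text
t: 1.6
tcp_pos: [0.3956, 0.2389, 0.4507]
tool_rot: [0.144, 0.99, -0.001, 0.0]
force: [-0.4, -0.2, 0.2]
finger_gap: 1.001
gripper_force: 0.0
```

Run:
```python
from h import *
s=snap('wrist','w1.png');np.savez('w1',**s)
print(s['fovy'],s['rvec'],s['tvec'],readout.sense()['tcp_pos'],readout.sense()['t'])
goal(.48,.05,.42,74.5)
```

```text
70.40750407246026 [-2.32046423 -1.7279588  -0.25488082] [-0.34118224 -0.39125984  0.4757172 ] [0.39508183 0.23968406 0.45063039] 1.65
turn [-0.09 -0.01 -1.05] shift [-135.4 -157.6   30.9] t 1.65
```

View pics/w1.png

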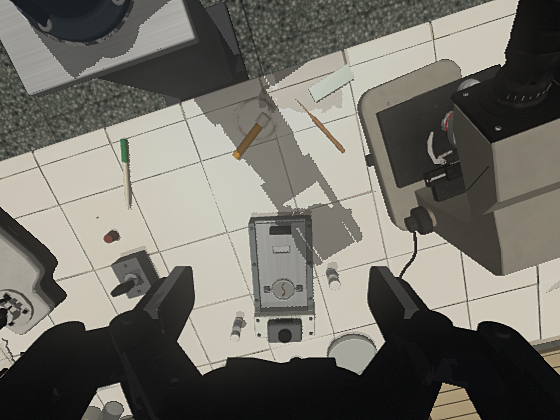

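Reader is seen straight on: bar (281,230), carriage slot (281,249), bridge (284,325); holder (135,275), stopper (111,237). Second wrist viewpoint next, from which both can be triangulated.

move_arm([
  [0,0,0,-10,-15,5,0],
  [0,0,0,-30,-40,15,0],
  [0,0,0,-50,-65,30,0],
  [0,0,0,-70,-90,50,0],
  [0,0,0,-70,-110,70,0],
  [0,0,0,-70,-120,80,0],
  [0,0,0,-70,-120,80,0],
  [0,0,0,-70,-120,80,0],
])

```text
t: 2.32
tcp_pos: [0.4267, 0.1085, 0.3709]
tool_rot: [0.142, 0.99, 0.0, -0.001]
force: [-0.6, -0.6, 0.4]
finger_gap: 1.002
gripper_force: 0.0
```

Run:
```python
from h import *
s=snap('wrist','w2.png');np.savez('w2',**s)
print(readout.sense()['tcp_pos'],readout.sense()['t'])
```

```text
[0.42742889 0.10882692 0.37177117] 2.3667
```

View pics/w2.png

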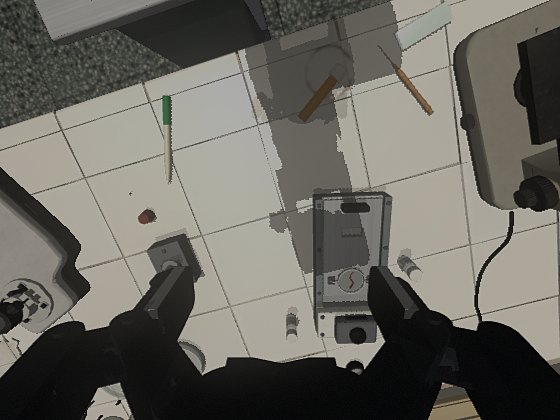

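The reader is now at (352,265) with its bar at (355,208), the slot around (352,232); the finger hides the key, holder at (175,258). Extracting sizes and poses from depth in both views.

```bash
cat >> h.py <<'E'
def rect(p,c,L,W,yaw,lo,hi):
    "min-area rectangle of points in an oriented box, mm"
    a=np.radians(yaw);d=p[...,:2]-np.array(c);u=d@[np.cos(a),np.sin(a)];v=d@[-np.sin(a),np.cos(a)]
    m=(abs(u)<L)&(abs(v)<W)&(p[...,2]>lo)&(p[...,2]<hi)
    if m.sum()<5: return print('few',m.sum())
    q=p[m];r=cv2.minAreaRect((q[:,:2]*1000).astype(np.float32))
    print(m.sum(),'zmed %.4f'%np.median(q[:,2]),'c',np.round(r[0],1),'size',np.round(r[1],1),'ang %.2f'%r[2])
E
python3 - <<'E'
from h import *
for f in('w1','w2'):
    s=dict(np.load(f+'.npz'));p=cloud(s);print(f)
    print('bench z',np.median(p[(abs(p[...,0]-.5)<.03)&(abs(p[...,1]-.03)<.03)][:,2]))
    rect(p,(.505,.203),.03,.035,-15.5,.053,.068)   # bar
    rect(p,(.57,.186),.14,.075,-15.5,.025,.047)   # reader body w/o bridge
    rect(p,(.69,.152),.06,.1,-15.5,.06,.12)   # bridge/head
    rect(p,(.62,.172),.2,.07,-15.5,.02,.12)  
    rect(p,(.522,-.112),.07,.06,0,.025,.047)   # holder
    rect(p,(.522,-.112),.07,.06,0,.06,.1)   # key handle
    rect(p,(.43,-.13),.04,.04,0,.01,.1)
E
```

```text
w1
bench z -0.00143684914198643
133 zmed 0.0595 c [503.4 203.4] size [38.6 10.8] ang 76.39
5406 zmed 0.0363 c [588.1 182.2] size [120.  202.2] ang 75.82
1587 zmed 0.0706 c [693.  155.8] size [120.2  51.4] ang 76.48
7354 zmed 0.0372 c [604.2 178.1] size [120.  235.6] ang 75.82
992 zmed 0.0357 c [ 521.6 -110.9] size [80.8 57.7] ang 1.23
207 zmed 0.0848 c [ 521.3 -110. ] size [12.1 34.1] ang 5.61
101 zmed 0.0206 c [ 433.2 -128.6] size [19.3 17.7] ang 7.78
w2
bench z -0.0012337864031070882
200 zmed 0.0596 c [503.2 203.4] size [40.  10.4] ang 73.65
7268 zmed 0.0363 c [596.7 180.1] size [120.2 219.1] ang 75.79
1895 zmed 0.0836 c [691.8 149.5] size [107.8  50.9] ang 76.64
9673 zmed 0.0371 c [608.2 177.2] size [120.2 243.1] ang 75.78
952 zmed 0.0359 c [ 521.8 -111.3] size [80.7 57.5] ang 1.39
138 zmed 0.0782 c [ 517.1 -112.1] size [ 6.4 32.6] ang 14.63
134 zmed 0.0212 c [ 432.7 -128.8] size [17.7 17.9] ang 72.36
```

Run:
```python
from h import *
goal(.4685,.2126,.15,75.8);goal(.4685,.2126,.068,75.8)
```

```text
turn [ 0.06  0.03 -2.01] shift [-10.3 110.9 221.9] t 2.3667
turn [ 0.06  0.03 -2.01] shift [-10.3 110.8 303.9] t 2.3667
```

move_arm([
  [0,0,-1,-3,20,15,1],
  [0,0,-2,-8,45,40,1],
  [0,0,-2,-10,75,70,1],
  [0,0,-2,-10,100,105,1],
  [0,0,-2,-10,111,140,1],
  [0,0,-2,-10,111,175,1],
  [0,0,-2,-10,111,210,1],
  [0,0,-2,-10,111,240,1],
  [0,0,-2,-10,111,270,1],
  [0,0,-2,-10,111,295,1],
  [0,0,-2,-10,111,304,1],
  [0,0,-2,-10,111,304,1],
])

```text
t: 3.37
tcp_pos: [0.4675, 0.2126, 0.0658]
tool_rot: [0.123, 0.992, -0.0, -0.001]
force: [-0.0, 0.9, 0.8]
finger_gap: -0.002
gripper_force: 0.0
```

Run:
```python
from h import *
print(readout.sense()['tcp_pos'],readout.sense()['finger_gap'])
goal(.5519,.1915,.068,75.8)
```

```text
[0.46745071 0.21263293 0.06584351] -0.0019342858445629198
turn [-0.05 -0.13  0.03] shift [-87.    0.2  -2.4] t 3.3667
```

move_arm([
  [0,0,0,-6,0,-2,1],
  [0,0,0,-14,0,-2,1],
  [0,0,0,-22,0,-2,1],
  [0,0,0,-30,0,-2,1],
  [0,0,0,-38,0,-2,1],
  [0,0,0,-46,0,-2,1],
  [0,0,0,-54,0,-2,1],
  [0,0,0,-62,0,-2,1],
  [0,0,0,-69,0,-2,1],
  [0,0,0,-75,0,-2,1],
  [0,0,0,-79,0,-2,1],
  [0,0,0,-80,0,-2,1],
])

```text
t: 4.37
tcp_pos: [0.5465, 0.1913, 0.0692]
tool_rot: [0.124, 0.992, -0.0, 0.0]
force: [-1.6, 0.5, 2.0]
finger_gap: 0.002
gripper_force: 1.0
```

move_arm([
  [0,0,0,-1,0,0,1],
  [0,0,0,-2,0,0,1],
  [0,0,0,-3,0,0,1],
  [0,0,0,-4,0,0,1],
  [0,0,0,-4,0,0,1],
])

```text
t: 4.78
tcp_pos: [0.5492, 0.1907, 0.0692]
tool_rot: [0.124, 0.992, -0.0, -0.0]
force: [-2.1, -0.0, -0.2]
finger_gap: 0.001
gripper_force: 1.1
```

Run:
```python
from h import *
print(readout.sense()['tcp_pos'],readout.sense()['force'])
goal(.5519,.1915,.068,75.8)
```

```text
[0.54917389 0.19066622 0.06919323] [-2.08623198 -0.00665784 -0.15475889]
turn [-0.02 -0.01 -0.05] shift [-2.4  1.5  1.2] t 4.7833
```

Pushing at about 2 N, not yet at the stop. Continue in 1 mm steps.

move_arm([
  [0,0,0,-1,0,0,1],
  [0,0,0,-2,0,0,1],
  [0,0,0,-3,0,0,1],
  [0,0,0,-3,0,0,1],
])

```text
t: 5.12
tcp_pos: [0.5523, 0.1898, 0.0692]
tool_rot: [0.124, 0.992, -0.0, -0.0]
force: [-1.6, 0.2, 0.9]
finger_gap: -0.004
gripper_force: 1.1
```

move_arm([
  [0,0,0,-1,0,0,1],
  [0,0,0,-2,0,0,1],
  [0,0,0,-2,0,0,1],
])

```text
t: 5.37
tcp_pos: [0.553, 0.1897, 0.0692]
tool_rot: [0.124, 0.992, -0.0, -0.001]
force: [-4.9, 1.2, 2.1]
finger_gap: 0.004
gripper_force: 2.4
```

move_arm([
  [0,0,0,-1,0,0,1],
  [0,0,0,-2,0,0,1],
  [0,0,0,-2,0,0,1],
])

```text
t: 5.62
tcp_pos: [0.5531, 0.1896, 0.0692]
tool_rot: [0.124, 0.992, -0.0, -0.003]
force: [-6.9, 2.1, 5.1]
finger_gap: -0.001
gripper_force: 4.2
```

move_arm([
  [0,0,0,-2,0,0,1],
  [0,0,0,-4,0,0,1],
  [0,0,0,-5,0,0,1],
  [0,0,0,-5,0,0,1],
])

```text
t: 5.95
tcp_pos: [0.5533, 0.1895, 0.0692]
tool_rot: [0.125, 0.992, -0.0, -0.008]
force: [-15.1, 7.4, 12.3]
finger_gap: 0.003
gripper_force: 8.5
```

Run:
```python
from h import *
s=dict(np.load('w1.npz'));R=cv2.Rodrigues(s['rvec'])[0];print('cam',-R.T@s['tvec'].ravel(),'axis',R[2],'tcp .395 .2397 .4506')
goal(.44,.2,.30,75.8)
```

```text
cam [0.32424516 0.25999495 0.56838732] axis [ 0.27808203 -0.08479764 -0.95680706] tcp .395 .2397 .4506
turn [-0.15 -0.93 -0.11] shift [ 116.1  -18.4 -228.9] t 5.95
```

move_arm([
  [0,0,0,10,0,0,1],
  [0,0,0,22,0,-5,1],
  [0,0,0,30,0,-30,1],
  [0,0,0,30,0,-65,1],
  [0,0,0,30,0,-100,1],
  [0,0,0,30,0,-130,1],
  [0,0,0,30,0,-150,1],
  [0,0,0,30,0,-155,1],
  [0,0,0,30,0,-155,1],
])

```text
t: 6.7
tcp_pos: [0.5337, 0.1953, 0.2267]
tool_rot: [0.124, 0.992, 0.001, 0.003]
force: [0.2, 0.3, -0.3]
finger_gap: -0.001
gripper_force: 0.0
```

Run:
```python
from h import *
s=snap('wrist','w3.png');np.savez('w3',**s);print(readout.sense()['tcp_pos'],readout.sense()['t'])
```

```text
[0.53242665 0.19511974 0.22482332] 6.75
```

View pics/w3.png

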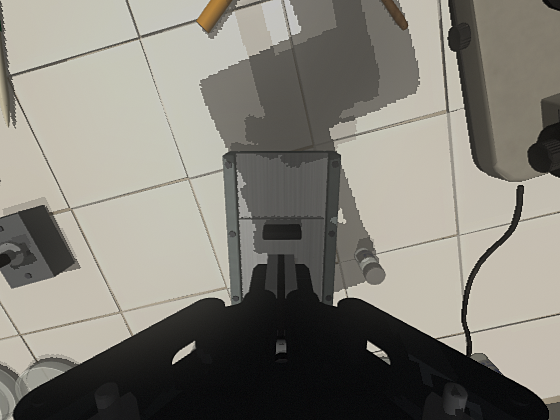

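The carriage is in: bar at (282,232), its near edge at row 218; the fingers hide the slot just below (282,255). I back off toward the robot to see it.

move_arm([
  [0,0,0,15,-5,0,0],
  [0,0,0,40,-10,-10,0],
  [0,0,0,65,-15,-20,0],
  [0,0,0,85,-20,-25,0],
  [0,0,0,90,-20,-25,0],
  [0,0,0,90,-20,-25,0],
  [0,0,0,90,-20,-25,0],
  [0,0,0,90,-20,-25,0],
])

```text
t: 7.42
tcp_pos: [0.4411, 0.1979, 0.2486]
tool_rot: [0.124, 0.992, -0.0, 0.0]
force: [0.1, -0.8, 0.1]
finger_gap: 0.997
gripper_force: 0.0
```

Run:
```python
from h import *
s=snap('wrist','w4.png');np.savez('w4',**s);print(readout.sense()['tcp_pos'],readout.sense()['t'])
O=np.array([.611,.1765]);a=np.radians(-14.2);ex=np.array([np.cos(a),np.sin(a)])
for f in('w3','w4'):
    p=cloud(dict(np.load(f+'.npz')));print(f)
    rect(p,O-.045*ex,.02,.03,-14.2,.053,.07)
    rect(p,O-.05*ex,.09,.075,-14.2,.037,.047)
    rect(p,O-.03*ex,.12,.075,-14.2,.02,.065)
    rect(p,O,.02,.024,-14.2,-.01,.027)
    rect(p,O+.085*ex,.04,.07,-14.2,.05,.12)
p=cloud(dict(np.load('w4.npz')))
R=cv2.Rodrigues(s['rvec'])[0]
c=R@np.array([*O,.036])+s['tvec'].ravel();k=K(s)@c;u,v=(k[:2]/k[2]).astype(int);print(u,v)
cv2.imwrite('pics/w4c.png',cv2.resize(s['img'][v-60:v+60,u-80:u+80,::-1],None,fx=5,fy=5,interpolation=cv2.INTER_NEAREST))
```

```text
[0.44107908 0.19786998 0.24863383] 7.4667
w3
417 zmed 0.0597 c [568.1 188. ] size [39.2 10. ] ang 76.07
3678 zmed 0.0409 c [570.3 187. ] size [120.1 164. ] ang 75.81
13849 zmed 0.0354 c [577.5 185.2] size [120.1 179.1] ang 75.81
6 zmed -0.0005 c [628.8 190. ] size [1.2 6.9] ang 87.94
270 zmed 0.0900 c [679.4 158.8] size [12.9 15.7] ang 66.43
w4
328 zmed 0.0595 c [567.7 187.7] size [38.3 10.5] ang 76.00
2719 zmed 0.0408 c [570.  186.9] size [120.2 164.4] ang 75.69
12589 zmed 0.0357 c [583.3 183.7] size [120.2 192.2] ang 75.78
45 zmed 0.0250 c [625.8 175. ] size [33.6 10.5] ang 75.43
few 0
297 320
```

View pics/w4c.png

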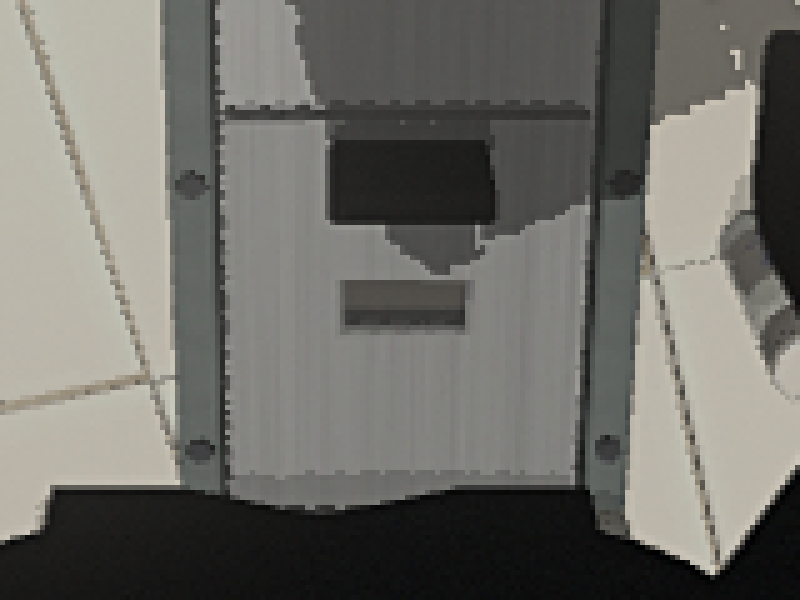

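The carriage slot is cleanly visible at crop (341–468, 281–332), i.e. image (297.8,321.3), with the deck slot edge under it; the bar sits above it at crop (411,180).

Run:
```python
from h import *
s=dict(np.load('w4.npz'));k=K(s);R=cv2.Rodrigues(s['rvec'])[0];t=s['tvec'].ravel()
o=-R.T@t
for cx,cy in((341,281),(468,281),(341,332),(468,332),(404.5,306.5)):
    u,v=217+cx/5-.5,260+cy/5-.5
    d=R.T@np.linalg.solve(k,[u,v,1]);P=o+d*(.036-o[2])/d[2];print(P.round(4))
p=cloud(s);v,u=321,298
for dv in range(-9,10,3):print(dv,p[v+dv,u].round(4))
goal(.44,-.11,.26,0)
```

```text
[0.6    0.1623 0.036 ]
[0.6081 0.1941 0.036 ]
[0.615  0.1585 0.036 ]
[0.6233 0.1906 0.036 ]
[0.6116 0.1764 0.036 ]
-9 [0.5992 0.1801 0.0354]
-6 [0.6034 0.1791 0.0357]
-3 [ 6.339e-01  1.739e-01 -4.000e-04]
0 [ 6.386e-01  1.728e-01 -1.000e-04]
3 [0.6188 0.1756 0.033 ]
6 [0.6199 0.1751 0.0374]
9 [0.6258 0.1738 0.0357]
turn [1.000e-02 1.000e-02 7.571e+01] shift [ -74.9 -298.6  -11.3] t 7.4667
```

Run:
```python
from h import *
goal(.522,-.01,.22,0)
```

```text
turn [1.000e-02 1.000e-02 7.571e+01] shift [-129.7 -181.5   28.7] t 7.4667
```

move_arm([
  [0,0,5,-5,-8,0,0],
  [0,0,12,-18,-25,3,0],
  [0,0,19,-32,-45,6,0],
  [0,0,26,-46,-65,10,0],
  [0,0,33,-60,-84,13,0],
  [0,0,40,-74,-103,16,0],
  [0,0,47,-88,-122,19,0],
  [0,0,54,-102,-142,22,0],
  [0,0,61,-115,-160,25,0],
  [0,0,68,-125,-175,28,0],
  [0,0,74,-130,-181,29,0],
  [0,0,75.7,-130,-181,29,0],
])

```text
t: 8.47
tcp_pos: [0.5232, -0.0122, 0.2194]
tool_rot: [0.709, 0.705, 0.0, 0.001]
force: [0.5, 0.3, 0.1]
finger_gap: 0.999
gripper_force: 0.0
```

move_arm([
  [0,0,0,0,0,0,0],
  [0,0,0,0,0,0,0],
  [0,0,0,0,0,0,0],
])

```text
t: 8.72
tcp_pos: [0.5213, -0.0095, 0.22]
tool_rot: [0.707, 0.708, -0.0, -0.0]
force: [0.2, 0.8, -0.5]
finger_gap: 0.997
gripper_force: 0.0
```

Run:
```python
from h import *
s=snap('wrist','w5.png');np.savez('w5',**s);print(readout.sense()['tcp_pos'],readout.sense()['t'])
p=cloud(s)
rect(p,(.522,-.111),.07,.06,0,.028,.0385)
for lo,hi in((.083,.1),(.065,.1),(.08,.1)): rect(p,(.522,-.111),.04,.04,0,lo,hi)
rect(p,(.522,-.111),.04,.04,0,.0385,.05)
rect(p,(.433,-.129),.03,.03,0,.01,.1)
```

```text
[ 0.52119958 -0.00932585  0.22009595] 8.7667
2689 zmed 0.0360 c [ 522.1 -110.8] size [80.2 57.3] ang 1.81
373 zmed 0.0877 c [ 522.1 -110. ] size [12.  33.4] ang 4.82
498 zmed 0.0872 c [ 522.1 -110. ] size [12.  33.5] ang 4.95
398 zmed 0.0877 c [ 522.1 -110. ] size [12.  33.5] ang 4.82
268 zmed 0.0410 c [ 521.6 -109.2] size [24.3 58.4] ang 74.04
243 zmed 0.0216 c [ 434.5 -128.7] size [18.2 17.9] ang 0.17
```

View pics/w5.png

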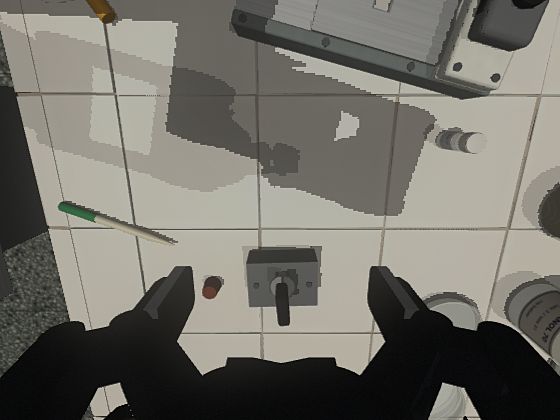

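The holder is at (283,277) with the key handle at (282,300) standing up, stopper at (212,287) clear. The handle is turned about 4.8°, top at 88 mm as expected.

Run:
```python
from h import *
goal(.5221,-.1105,.081,4.8)
```

```text
turn [-0.01 -0.   -4.7 ] shift [-101.2    0.8  139.1] t 8.7667
```

move_arm([
  [0,0,-2,-10,0,0,0],
  [0,0,-4,-30,0,0,0],
  [0,0,-4.7,-55,1,0,0],
  [0,0,-4.7,-80,1,5,0],
  [0,0,-4.7,-98,1,15,0],
  [0,0,-4.7,-101.5,1,35,0],
  [0,0,-4.7,-101.5,1,60,0],
  [0,0,-4.7,-101.5,1,85,0],
  [0,0,-4.7,-101.5,1,110,0],
  [0,0,-4.7,-101.5,1,130,0],
  [0,0,-4.7,-101.5,1,139,0],
  [0,0,-4.7,-101.5,1,139,0],
])

```text
t: 9.77
tcp_pos: [0.5211, -0.1102, 0.0795]
tool_rot: [0.677, 0.736, -0.001, -0.002]
force: [0.0, -0.5, 0.5]
finger_gap: 1.001
gripper_force: 0.0
```

Run:
```python
from h import *
goal(.5221,-.1105,.081,4.8);print(readout.sense()['force'],readout.sense()['tcp_pos'])
```

```text
turn [-0.21 -0.11 -0.02] shift [-0.3  1.  -1.5] t 9.7667
[ 0.01291275 -0.53584007  0.50983106] [ 0.52111022 -0.11023297  0.07949479]
```

move_arm([
  [0,0,0,0,0.5,0,0.6],
  [0,0,0,0,0.5,0,1],
  [0,0,0,0,0.5,0,1],
  [0,0,0,0,0.5,0,1],
  [0,0,0,0,0.5,0,1],
  [0,0,0,0,0.5,0,1],
  [0,0,0,0,0.5,0,1],
  [0,0,0,0,0.5,0,1],
], squeeze=50)

```text
t: 10.43
tcp_pos: [0.5231, -0.1111, 0.082]
tool_rot: [0.677, 0.736, 0.0, 0.001]
force: [-0.5, 0.2, 5.4]
finger_gap: 0.13
gripper_force: 49.0
```

move_arm([
  [0,0,0,0,0,-3,1],
  [0,0,0,0,0,-10,1],
  [0,0,0,0,0,-22,1],
  [0,0,0,0,0,-38,1],
  [0,0,0,0,0,-55,1],
  [0,0,0,0,0,-72,1],
  [0,0,0,0,0,-86,1],
  [0,0,0,0,0,-92,1],
  [0,0,0,0,0,-92,1],
  [0,0,0,0,0,-92,1],
])

```text
t: 11.27
tcp_pos: [0.5224, -0.1108, 0.1733]
tool_rot: [0.677, 0.736, -0.0, -0.0]
force: [0.2, -0.9, -1.9]
finger_gap: 0.131
gripper_force: 48.7
```

Run:
```python
from h import *
s=snap('wrist');np.savez('w6',**s);p=cloud(s);st=readout.sense();T=st['tcp_pos'];print(T,st['t'],st['finger_gap'],st['force'])
s2=snap('scene','s2.png');q=cloud(s2)
for c in(p,q):
  for lo,hi in((.155,.2),(.128,.145),(.09,.122)):rect(c,(.523,-.111),.03,.03,0,lo,hi)
goal(.6116,.1766,T[2],-14.2)
R=cv2.Rodrigues(s2['rvec'])[0];k=K(s2)@(R@np.array([.523,-.111,.13])+s2['tvec'].ravel());u,v=(k[:2]/k[2]).astype(int)
cv2.imwrite('pics/s2c.png',cv2.resize(s2['img'][v-60:v+60,u-80:u+80,::-1],None,fx=5,fy=5,interpolation=cv2.INTER_NEAREST))
```

```text
[ 0.52210476 -0.11071225  0.17272115] 11.3167 0.13271089019745524 [-0.55199543  0.57048944 -2.44440444]
6615 zmed 0.1797 c [522.6 -99.8] size [47.7 42.1] ang 48.39
538 zmed 0.1321 c [ 521.2 -102.8] size [26.3 12.5] ang 3.46
134 zmed 0.1121 c [ 521.  -100.3] size [8.4 5.7] ang 4.93
225 zmed 0.1759 c [ 524.2 -120.2] size [23.1 55.7] ang 80.66
61 zmed 0.1299 c [ 520.8 -115. ] size [23.8 25.2] ang 49.72
41 zmed 0.1093 c [ 520.9 -114.1] size [ 9.3 24.9] ang 4.66
turn [-0.11 -0.04 18.94] shift [ 2.789e+02  1.130e+02 -2.000e-01] t 11.3667
```

View pics/s2c.png

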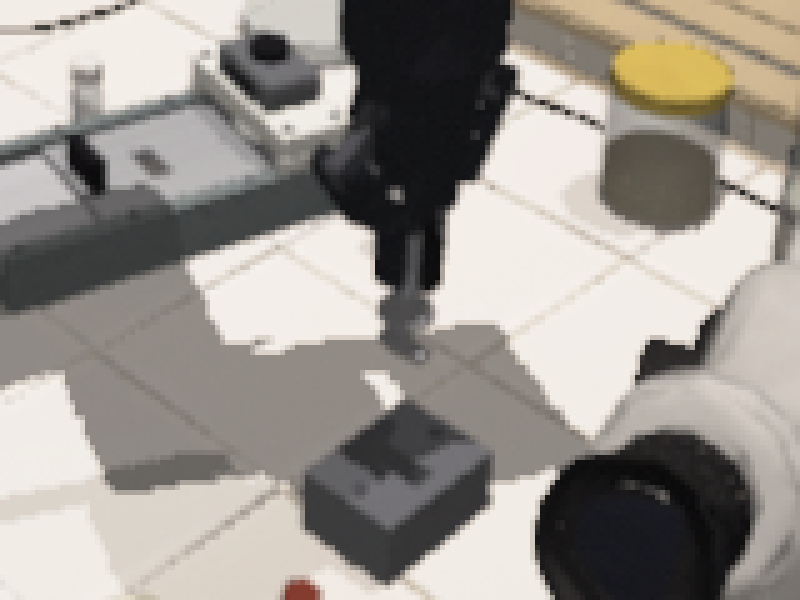

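The key hangs upright in the jaws: collar at crop (404,305), T-head at (408,345), empty pocket below; no lean is visible. Carrying it over the slot.

move_arm([
  [0,0,1,5,2,0,1],
  [0,0,3,18,7,0,1],
  [0,0,5,42,17,0,1],
  [0,0,7,70,28,0,1],
  [0,0,9,100,40,0,1],
  [0,0,11,130,53,0,1],
  [0,0,13,160,65,0,1],
  [0,0,15,190,77,0,1],
  [0,0,17,220,89,0,1],
  [0,0,18,248,100,0,1],
  [0,0,19,269,109,0,1],
  [0,0,19,278,114,0,1],
])

```text
t: 12.37
tcp_pos: [0.6131, 0.1786, 0.1719]
tool_rot: [0.789, 0.615, -0.0, -0.001]
force: [0.2, -1.1, -0.3]
finger_gap: 0.128
gripper_force: 48.7
```

move_arm([
  [0,0,0,0,0,0,1],
  [0,0,0,0,0,0,1],
  [0,0,0,0,0,0,1],
  [0,0,0,0,0,0,1],
])

```text
t: 12.7
tcp_pos: [0.6128, 0.1738, 0.173]
tool_rot: [0.79, 0.613, -0.001, -0.0]
force: [-0.2, -0.7, -0.4]
finger_gap: 0.134
gripper_force: 48.7
```

Run:
```python
from h import *
goal(.6125,.1760,.115,-14.2);st=readout.sense();print(st['tcp_pos'],st['finger_gap'])
```

```text
turn [-0.07  0.05 -0.16] shift [ 2.1 -0.7 58. ] t 12.7
[0.61278094 0.17380945 0.17296792] 0.13448919513761767
```

move_arm([
  [0,0,0,0,0,5,1],
  [0,0,0,0,0,15,1],
  [0,0,0,0,0,28,1],
  [0,0,0,0,0,40,1],
  [0,0,0,0,0,48,1],
  [0,0,0,0,0,48,1],
  [0,0,0,0,0,48,1],
  [0,0,0,0,0,48,1],
])

```text
t: 13.37
tcp_pos: [0.6137, 0.1755, 0.1254]
tool_rot: [0.789, 0.614, 0.0, 0.0]
force: [0.5, 0.5, -0.4]
finger_gap: 0.132
gripper_force: 48.7
```

Run:
```python
from h import *
s=snap('wrist','w7.png');s2=snap('scene','s3.png')
goal(.6125,.1760,.110,-14.2);st=readout.sense();print(st['tcp_pos'],st['finger_gap'])
p=cloud(s);print('wrist parts')
for lo,hi in((.055,.0635),(.079,.086)):rect(p,(.6116,.1766),.03,.03,0,lo,hi)
cv2.imwrite('pics/w7c.png',cv2.resize(s['img'][220:370,180:380,::-1],None,fx=4,fy=4,interpolation=cv2.INTER_NEAREST))
```

```text
turn [ 0.08 -0.03 -0.06] shift [ 0.  -1.5 16. ] t 13.4667
[0.6138937  0.17562916 0.12599668] 0.13138705174505783
wrist parts
28 zmed 0.0632 c [616. 186.] size [5.6 8.3] ang 82.38
537 zmed 0.0843 c [615.1 183.5] size [12.2 26.3] ang 76.23
```

View pics/w7c.png

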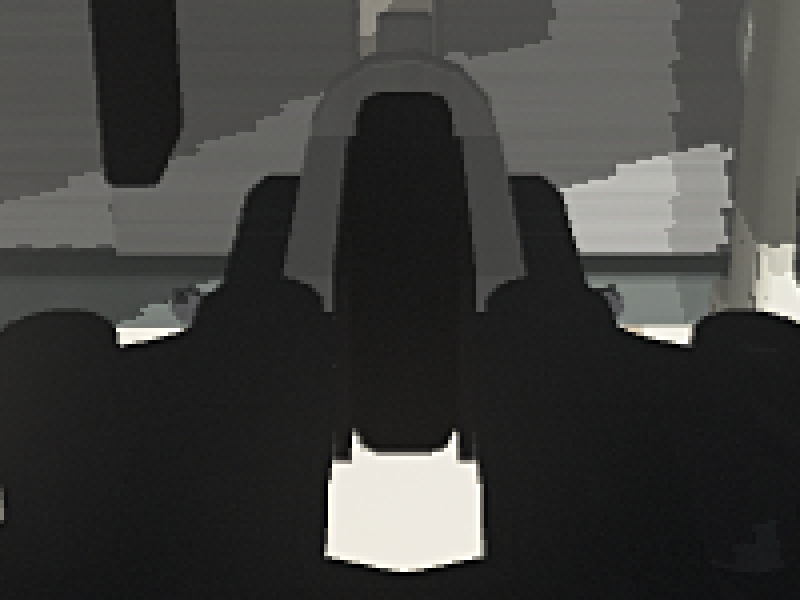

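The slot end shows at crop columns 357–437 (top edge), with the T-head at 378–435 in front of it; collar at 300–500. Checking their offset along reader x.

Run:
```python
from h import *
import os
img=cv2.imread('pics/w7.png');print(img[222,262:296].mean(1).astype(int), img[218,262:296].mean(1).astype(int))
s=snap('wrist');k=K(s);R=cv2.Rodrigues(s['rvec'])[0];o=-R.T@s['tvec'].ravel()
a=np.radians(-14.2);ex=np.array([np.cos(a),np.sin(a)]);ey=np.array([-ex[1],ex[0]])
O=np.array([.6125,.176])
p=cloud(s);
for v in(210,214,218,222,226,230):
    print(v,[(u,*(1000*np.array([ (p[v,u,:2]-O)@ex,(p[v,u,:2]-O)@ey,p[v,u,2]])).round(0)) for u in range(266,294,2)])
def at(u,v,z):
    d=R.T@np.linalg.solve(k,[u,v,1]);P=o+d*(z-o[2])/d[2];return (1000*np.array([(P[:2]-O)@ex,(P[:2]-O)@ey])).round(1)
print('slot',at(268.75,222,.036),at(288.75,222,.036),'head',at(274,226,.060),at(288.3,226,.060))
goal(.6125,.1760,.110,-14.2)
```

```text
[ 75  76  76  76  76  75  70  67 136 138 136 139 138 140 125  95  91  94
  93  93  94  95  94  94  92 106  82  73  74  77  78  76  76  77] [ 76  76  76  77  76  74  71  80 140 143 139 138 138 137 137 143 106 100
 102 102 103 102 102 102 103 105  92  73  74  76  77  76  76  77]
210 [(266, np.float64(-10.0), np.float64(14.0), np.float64(37.0)), (268, np.float64(-8.0), np.float64(14.0), np.float64(35.0)), (270, np.float64(-8.0), np.float64(4.0), np.float64(-1.0)), (272, np.float64(-6.0), np.float64(3.0), np.float64(-2.0)), (274, np.float64(-5.0), np.float64(4.0), np.float64(-1.0)), (276, np.float64(-3.0), np.float64(4.0), np.float64(-0.0)), (278, np.float64(-1.0), np.float64(4.0), np.float64(-0.0)), (280, np.float64(1.0), np.float64(4.0), np.float64(0.0)), (282, np.float64(2.0), np.float64(4.0), np.float64(1.0)), (284, np.float64(4.0), np.float64(4.0), np.float64(0.0)), (286, np.float64(6.0), np.float64(4.0), np.float64(-1.0)), (288, np.float64(6.0), np.float64(14.0), np.float64(35.0)), (290, np.float64(8.0), np.float64(14.0), np.float64(36.0)), (292, np.float64(9.0), np.float64(14.0), 
[... 3662 characters left out ...]
float64(-3.0), np.float64(9.0), np.float64(64.0)), (276, np.float64(-2.0), np.float64(9.0), np.float64(66.0)), (278, np.float64(-1.0), np.float64(9.0), np.float64(66.0)), (280, np.float64(1.0), np.float64(9.0), np.float64(65.0)), (282, np.float64(2.0), np.float64(9.0), np.float64(65.0)), (284, np.float64(3.0), np.float64(9.0), np.float64(64.0)), (286, np.float64(4.0), np.float64(9.0), np.float64(65.0)), (288, np.float64(7.0), np.float64(-2.0), np.float64(35.0)), (290, np.float64(8.0), np.float64(-1.0), np.float64(36.0)), (292, np.float64(9.0), np.float64(-1.0), np.float64(37.0))]
slot [-7.7  5. ] [7.  4.9] head [-3.3 10.2] [ 6.1 10.1]
turn [ 0.09 -0.03 -0.06] shift [ 0.  -1.4 16.1] t 13.5167
```

Head is about 1.5 mm too far in reader x, matching the computed -1.4 mm correction. Correct and lower.

move_arm([
  [0,0,0,0,-1,1,1],
  [0,0,0,0,-1.5,4,1],
  [0,0,0,0,-1.5,8,1],
  [0,0,0,0,-1.5,12,1],
  [0,0,0,0,-1.5,16,1],
  [0,0,0,0,-1.5,19,1],
  [0,0,0,0,-1.5,22,1],
  [0,0,0,0,-1.5,25,1],
  [0,0,0,0,-1.5,27,1],
  [0,0,0,0,-1.5,27,1],
])

```text
t: 14.35
tcp_pos: [0.6115, 0.1758, 0.0977]
tool_rot: [0.789, 0.614, -0.0, -0.0]
force: [-0.6, 0.1, -0.6]
finger_gap: 0.136
gripper_force: 48.7
```

Entered the slot (head 7 mm in) with no force. Continue.

move_arm([
  [0,0,0,0,0,3,1],
  [0,0,0,0,0,6,1],
  [0,0,0,0,0,9,1],
  [0,0,0,0,0,12,1],
  [0,0,0,0,0,14,1],
  [0,0,0,0,0,14,1],
  [0,0,0,0,0,14,1],
])

```text
t: 14.93
tcp_pos: [0.6118, 0.1759, 0.0841]
tool_rot: [0.789, 0.614, -0.0, -0.0]
force: [-0.1, 0.1, -0.5]
finger_gap: 0.133
gripper_force: 48.7
```

move_arm([
  [0,0,0,0,0,1,1],
  [0,0,0,0,0,2,1],
  [0,0,0,0,0,2.5,1],
  [0,0,0,0,0,2.5,1],
])

```text
t: 15.27
tcp_pos: [0.612, 0.1759, 0.0821]
tool_rot: [0.789, 0.614, 0.0, 0.0]
force: [-0.2, 0.3, 0.1]
finger_gap: 0.134
gripper_force: 49.0
```

move_arm([
  [0,0,0,0,0,0.5,1],
  [0,0,0,0,0,1,1],
  [0,0,0,0,0,1,1],
  [0,0,0,0,0,1,1],
])

```text
t: 15.6
tcp_pos: [0.612, 0.1759, 0.082]
tool_rot: [0.789, 0.614, 0.0, 0.0]
force: [-2.1, -1.0, 6.7]
finger_gap: 0.133
gripper_force: 49.9
```

move_arm([
  [0,0,-2,0,0,-0.5,1],
  [0,0,-7,0,0,-0.5,1],
  [0,0,-14,0,0,-0.5,1],
  [0,0,-21,0,0,-0.5,1],
  [0,0,-28,0,0,-0.5,1],
  [0,0,-35,0,0,-0.5,1],
  [0,0,-42,0,0,-0.5,1],
  [0,0,-49,0,0,-0.5,1],
  [0,0,-56,0,0,-0.5,1],
  [0,0,-63,0,0,-0.5,1],
  [0,0,-70,0,0,-0.5,1],
  [0,0,-75,0,0,-0.5,1],
])

```text
t: 16.6
tcp_pos: [0.6126, 0.1762, 0.0821]
tool_rot: [0.25, 0.968, 0.001, 0.001]
force: [-0.4, 0.4, 3.2]
finger_gap: 0.13
gripper_force: 49.3
```

Run:
```python
from h import *
goal(.6120,.1759,.082,75.8);st=readout.sense();print(st['tcp_pos'],st['force'],st['ft_torque'],st['finger_gap'])
```

```text
turn [  0.08   0.1  -14.76] shift [ 0.4 -0.6  0.1] t 16.6
[0.61262712 0.17620908 0.0821073 ] [-0.35526065  0.40414894  3.23811744] [ 0.12788835  0.06210367 -0.09089458] 0.12956242710850033
```

move_arm([
  [0,0,-6,0,0,0,1],
  [0,0,-12,0,0,0,1],
  [0,0,-15,0,0,0,1],
  [0,0,-15,0,0,0,1],
  [0,0,-15,0,0,0,1],
])

```text
t: 17.02
tcp_pos: [0.6126, 0.1761, 0.0821]
tool_rot: [0.125, 0.992, 0.0, 0.001]
force: [0.9, 0.6, 4.4]
finger_gap: 0.132
gripper_force: 49.4
```

Run:
```python
from h import *
goal(.6120,.1759,.082,75.8);st=readout.sense();print(st['tcp_pos'],st['force'],st['ft_torque'],st['finger_gap'])
```

```text
turn [ 0.05  0.1  -0.14] shift [ 0.5 -0.4  0.1] t 17.0167
[0.6126056  0.17612127 0.0820826 ] [0.89552882 0.63420285 4.37958126] [0.16563056 0.03949653 0.06451715] 0.13234787820904498
```

move_arm([
  [0,0,0,0,0,0,0.7],
  [0,0,0,0,0,0,0.5],
  [0,0,0,0,0,0,0.5],
  [0,0,0,0,0,0,0.5],
  [0,0,0,0,0,0,0.5],
  [0,0,0,0,0,0,0.5],
])

```text
t: 17.52
tcp_pos: [0.6117, 0.1758, 0.0811]
tool_rot: [0.124, 0.992, -0.0, -0.0]
force: [-0.4, 0.5, 0.1]
finger_gap: 0.502
gripper_force: 0.0
```

move_arm([
  [0,0,0,0,0,-5,0.5],
  [0,0,0,0,0,-15,0.5],
  [0,0,0,0,0,-35,0.5],
  [0,0,0,0,0,-60,0.5],
  [0,0,0,0,0,-90,0.5],
  [0,0,0,10,0,-120,0.5],
  [0,0,0,40,0,-145,0.5],
  [0,0,0,80,0,-155,0.5],
  [0,0,0,115,0,-155,0.5],
  [0,0,0,140,0,-155,0.5],
  [0,0,0,145,0,-155,0.5],
  [0,0,0,145,0,-155,0.5],
])

```text
t: 18.52
tcp_pos: [0.4697, 0.2121, 0.2375]
tool_rot: [0.123, 0.992, 0.0, 0.0]
force: [0.3, -0.5, -0.5]
finger_gap: 0.5
gripper_force: 0.0
```

Run:
```python
from h import *
s=snap('wrist','w8.png');p=cloud(s);print(readout.sense()['tcp_pos'],readout.sense()['t'])
rect(p,(.6116,.1765),.03,.03,0,.08,.1)
rect(p,(.6116,.1765),.03,.03,0,.039,.045)
rect(p,(.568,.188),.02,.03,-14.2,.053,.065)
rect(p,(.638,.274),.04,.04,0,.01,.1)
cv2.imwrite('pics/w8c.png',s['img'][60:,:,::-1])
```

```text
[0.47177959 0.21190791 0.23744812] 18.5667
320 zmed 0.0875 c [610.5 175.9] size [11.9 33.6] ang 75.91
235 zmed 0.0409 c [609.9 176.1] size [25.9 25.8] ang 74.84
363 zmed 0.0595 c [567.4 187.4] size [38.6 10.1] ang 75.12
few 0
```

View pics/w8c.png

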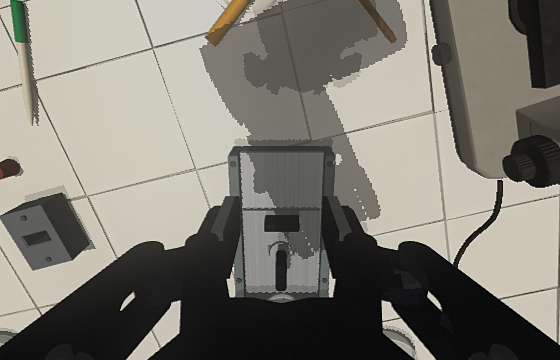

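The key stands at crop (281,268), handle lengthwise along reader x, top at 88 mm (collar seated); the bar at (282,222) is still home and the holder (45,235) is empty. Handing in.

Run:
```python
from h import *
p=cloud(snap('top'))
print(p[199,253],p[181,321],p[262,377])
print(order.sign_off())
```

```text
[0.63844464 0.27371323 0.05497144] [0.69510283 0.05473497 0.05474523] [ 0.4339359  -0.1255067   0.01755188]
the job is handed in; nothing more can be done
None
```

The job is handed in at about 19 s of the 59 s allowed: the carriage is fully home, the key is seated and turned a quarter turn with its handle along the reader's x, and the vials and stopper are where they were.

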